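# Release the white grinding balls from a dental-lab dispenser

### The job

Two small hopper dispensers stand on the dental lab bench. On the one that holds the white balls, pull the slide gate out by its orange grip until both white balls have run down into that dispenser's catch tray, then push the gate fully shut again and let go. Leave the other dispenser's gate shut.

Things in the scene. Friction and masses are not known exactly. Their poses are not given: they have to be found in the camera images.
- grip_white (a point): Orange upright grip, 18x18 mm, z 101 to 153 mm, on the front of the white balls' black slide gate (6 mm thick, top z 101 mm). Point: on the grip's centre line, z 130 mm; moves with the gate. Its x axis points level at the hopper, z up. Gate starts shut; pull along -x, 60 mm to the stop (balls can fall from 45 mm), push along +x to the shut stop; about 3 N friction, stays where left.
- grip_blue (a point): The same orange grip on the other dispenser, which is identical but holds two blue balls; to be left shut. Both dispensers are fixed to the bench; the funnel, open on top, is 112 mm across, rim at z 174 mm, its axis 100 mm along +x from the shut grip.
- white_ball1_center (a point): Centre of one of the two white ceramic balls, 24 mm across. It starts on the shut gate in the funnel's throat (z 113 mm). Once out, it rolls down the chute under the gate, towards the grip's +x, into the open dark steel catch tray (150 to 228 mm from the shut grip, 66 mm wide inside, walls to z 55 mm) and lies there at z about 28 mm.
- white_ball2_center (a point): Centre of the other white ball, same size, beside the first.

How it is judged:
On the way:
1. the gate is pulled out and both white balls have dropped out of the hopper onto the chute or into the tray (distance of grip_white from where it was at the start of the episode above 0.02 m and height (world z) of each of white_ball1_center, white_ball2_center below 0.06 m), for 0.2 s.
At the end, for the whole second after the job is handed in: The white balls' gate is shut to within 10 mm, both white balls lie in that dispenser's catch tray, and the other gate is within 10 mm of shut (distance of each of grip_white, grip_blue from where it was at the start of the episode below 0.01 m and height (world z) of each of white_ball1_center, white_ball2_center below 0.055 m and x of white_ball1_center in the frame of grip_white between 0.14 and 0.235 m and y of white_ball1_center in the frame of grip_white between -0.04 and 0.04 m and x of white_ball2_center in the frame of grip_white between 0.14 and 0.235 m and y of white_ball2_center in the frame of grip_white between -0.04 and 0.04 m); the robot touches nothing.
It fails at once if the blue balls' gate is pulled more than 10 mm (distance of grip_blue from where it was at the start of the episode above 0.01 m).
It also fails if it takes over 35 s, if anything falls off the work surface, if the arm or the gripper's body presses on something with over 40 N, if the wrist force passes 120 N, or if a joint passes its speed limit or range.

### The arm

A 6-joint arm with a two-finger parallel gripper is mounted at the origin on the work surface. World frame = base frame: x ahead of the robot, y to its left, z up, the work surface at z = 0. Lengths are in m, angles in rad, forces in N, time in s.
With the tool pointing down it reaches from about 0.35 to 0.975 m from the base axis. Payload 4.9 kg.
Tool frame: the origin (TCP) lies midway between the tips of the shut fingers; the grasp point (between the pads) lies 19 mm behind it; z points along the fingers, y is the direction in which the jaws open and shut (so a half turn about z gives the same grasp; the last joint's range is limited). The gripper opens to 85 mm and grips with 20 to 120 N. Pads are 22 mm wide; open, the fingers measure 114 mm over their backs; the gripper's body (76 mm by 85 mm) begins 54 mm behind the grasp point. The pads swing forward as they close: fully open they stand 13 mm farther back than shut.
Start: joints at [-1.406, 0.053, 1.613, -0, 1.476, -0.119], TCP at [0.175, -0.6, 0.231] pointing down, gripper open.
Joint ranges: [-3.01, 3.01], [-1.01, 2.22], [0.06, 2.58], [-1.02, 4.17], [0.09, 2.62], [-3.14, 3.14]. Speed limits (rad/s): [2.57, 2.57, 3.14, 3.14, 3.14, 3.14].

### API

Orientations are given as a unit quaternion [w, x, y, z].
In Python, from plant import manip gives the robot as it stands. The module is installed in compiled form; this text tells all that it offers.
- The arm moves only by the tool move_arm, never from a script. Its argument "rows" is a list of rows, each an object of numbers: "tx", "ty", "tz": the shift along the tool's x, y, z in m; "ax", "ay", "az": the turn, a rotation vector about the tool's x, y, z in degrees; "jaw": the closure in counts, from 0 (fully open) to 255 (shut). In form: [{"tx": .., "ty": .., "tz": .., "ax": .., "ay": .., "az": .., "jaw": ..}, ...]. A call has 1 to 12 rows; each row shifts and turns the pose as measured when the row begins, along the tool's axes as they then stand; what a row does not reach is not made up. A row lasts 1/10 s, in which the tool goes at most 50 mm and 8.59 degrees, less where a joint would pass 70% of its speed; a pose out of reach is approached as far as the arm can. A call with a gripper value outside its range is refused whole. The fingers move at their own pace and stop on an object; the grip force is fixed at half the most. Time passes only in rows, so rows that do not move let the fingers close. It gives the time, the measured TCP pose, the force and the opening at its end, in the units of the state.
- manip.state(): the state, without advancing time (a new reading comes with each control period).
- manip.grab_frame(name): name is "scene" or "top" or "wrist"; returns a dict with "color" (480x640x3 uint8, red, green, blue), "intrinsics" (3x3 intrinsics, pixels), "R" (3x3) and "t" (3): a world point X has camera coordinates R X + t. Camera axes: x right, y down, z forward; pixel columns grow to the right and rows downward; lengths in m; the calibration is good to about 2 mm. The wrist camera is an equidistant fisheye: a pixel r from the principal point sees the ray r / f radians off the axis. A picture is of the moment at which its call begins. There is no depth.
- manip.job_done(): hands the job in, once; it reports no verdict.
The state is a dict: "time": time; "joint_pos": joint angles; "joint_vel": joint speeds; "joint_efforts": joint torques, N m; "tool_pos": TCP position; "tool_rot": TCP orientation; "contact_force": force on the tool from outside, world axes, zero at the start; "ft_torque": the same for the moment, N m; "gripper_width": opening from 0.0 (shut) to 1.0 (fully open).
Only numpy, scipy, OpenCV 4.12 (cv2) and the standard library are available. Lean on these libraries where they do the work, as an engineer would, in place of code of your own. Each camera call takes 0.05 s, during which the arm holds its last target.

## Working session

There is one attempt and no reset: what is moved stays moved. The work goes in short steps, Python scripts to look and compute and a tool call to move; the robot and the scene stay as the last step left them, time stands still between calls to the robot, and variables do not carry over. Pictures are saved under pics/ and viewed, and the job is handed in when it is done.

Besides the shell and the picture viewer there is one more tool, called after "Request:" as name([rows], argument=value, ...), one row to a line, values as JSON. move_arm: Moves the arm, as the interface text tells. Its arguments: {"type":"object","properties":{"rows":{"type":"array"}},"required":["rows"]}

```bash
mkdir -p pics; python3 - <<'E'
from plant import manip
import cv2,numpy as np
for n in ["scene","top","wrist"]:
    f=manip.grab_frame(n); cv2.imwrite(f"pics/{n}0.png",f["color"][:,:,::-1]); np.savez(f"{n}0.npz",**f)
    print(n,f["intrinsics"].round(1).tolist(),f["R"].round(3).tolist(),f["t"].round(3).tolist())
s=manip.state();print(s["time"],s["tool_pos"],s["tool_rot"])
E
```

```text
scene [[437.9, 0.0, 318.3], [0.0, 437.9, 239.4], [0.0, 0.0, 1.0]] [[-0.823, 0.568, 0.012], [0.478, 0.705, -0.523], [-0.306, -0.425, -0.852]] [0.485, -0.199, 1.011]
top [[572.8, 0.0, 315.9], [0.0, 572.8, 247.0], [0.0, 0.0, 1.0]] [[-0.019, -1.0, -0.0], [-0.996, 0.019, -0.089], [0.089, -0.001, -0.996]] [-0.021, 0.629, 1.056]
wrist [[371.6, 0.0, 317.5], [0.0, 371.6, 241.5], [0.0, 0.0, 1.0]] [[0.281, -0.96, -0.002], [-0.925, -0.271, 0.267], [-0.257, -0.073, -0.964]] [-0.623, -0.036, 0.379]
0.15 [ 0.17492101 -0.59951138  0.23032063] [-8.17450771e-04  9.89951585e-01  1.41404351e-01 -3.95669855e-06]
```

View pics/scene0.png

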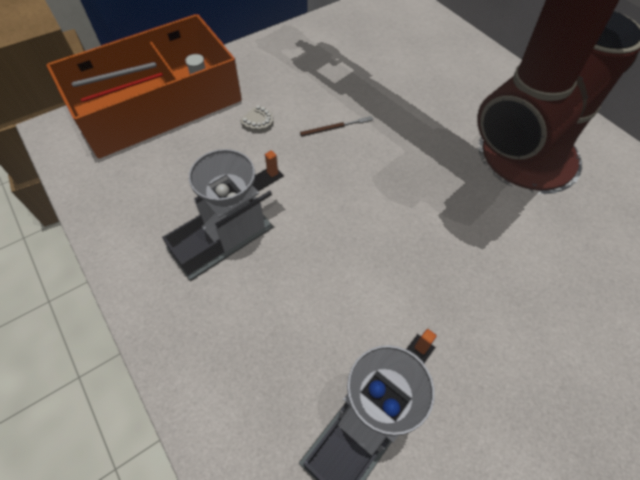

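View pics/top0.png

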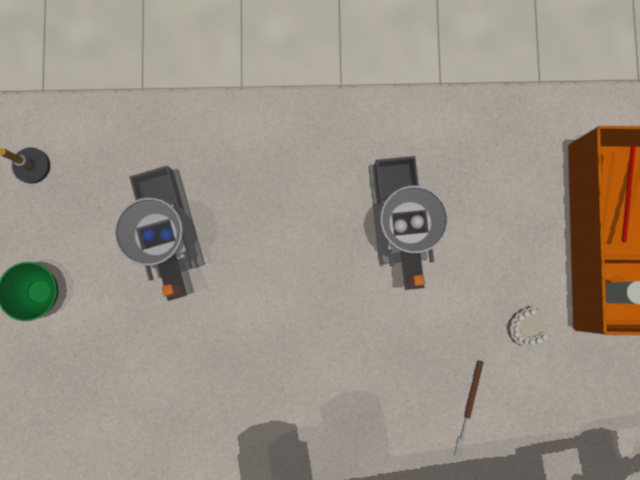

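The scene view shows the white dispenser at about (225,190) with its grip at (271,163), and the blue one at about (390,390). In the top view the white funnel is at (413,219) with its grip at (418,281). The blue grip is at (168,290).

```bash
cat > h.py <<'E'
import cv2,numpy as np
def ray(f,u,v):
    K,R,t=f["intrinsics"],f["R"],f["t"]; d=R.T@np.linalg.solve(K,[u,v,1.]); return -R.T@t,d
def onz(f,u,v,z):
    c,d=ray(f,u,v); return c+d*(z-c[2])/d[2]
def orange(f,box):
    x0,y0,x1,y1=box; hsv=cv2.cvtColor(f["color"],cv2.COLOR_RGB2HSV)
    m=cv2.inRange(hsv,(3,130,80),(18,255,255)); k=np.zeros_like(m);k[y0:y1,x0:x1]=m[y0:y1,x0:x1];return k
E
python3 - <<'E'
from h import *
T=dict(np.load("top0.npz"));S=dict(np.load("scene0.npz"))
for nm,f,b in [("topW",T,(395,260,440,300)),("topB",T,(150,270,190,310)),("scW",S,(255,140,290,185))]:
    m=orange(f,b);ys,xs=np.nonzero(m);print(nm,len(xs),xs.min(),xs.max(),ys.min(),ys.max(),xs.mean(),ys.mean(), "z153",onz(f,xs.mean(),ys.mean(),.153).round(4))
g=T["color"][255:300,390:445];cv2.imwrite("pics/tc.png",cv2.resize(g[:,:,::-1],None,fx=12,fy=12,interpolation=cv2.INTER_NEAREST))
g=S["color"][140:290,155:300];cv2.imwrite("pics/sc.png",cv2.resize(g[:,:,::-1],None,fx=4,fy=4,interpolation=cv2.INTER_NEAREST))
g=cv2.cvtColor(T["color"],cv2.COLOR_RGB2GRAY)
c=cv2.HoughCircles(g,cv2.HOUGH_GRADIENT,1.,80,param1=80,param2=25,minRadius=28,maxRadius=38)
for u,v,r in c[0]: print("circ",u,v,r,onz(T,u,v,.174).round(4),r*(1.056-.174)/572.8)
E
```

```text
topW 116 413 423 274 285 418.11206896551727 279.88793103448273 z153 [ 0.5589 -0.2022  0.153 ]
topB 117 162 174 284 295 167.82905982905982 289.7692307692308 z153 [0.5504 0.2144 0.153 ]
scW 70 266 275 151 160 270.2142857142857 155.7 z153 [ 0.5599 -0.1996  0.153 ]
circ 147.5 231.5 31.9 [0.646  0.2427 0.174 ] 0.049119767
circ 412.5 219.5 32.9 [ 0.6575 -0.1927  0.174 ] 0.050659575
circ 26.5 290.5 28.5 [0.5532 0.4387 0.174 ] 0.04388443
```

View pics/tc.png

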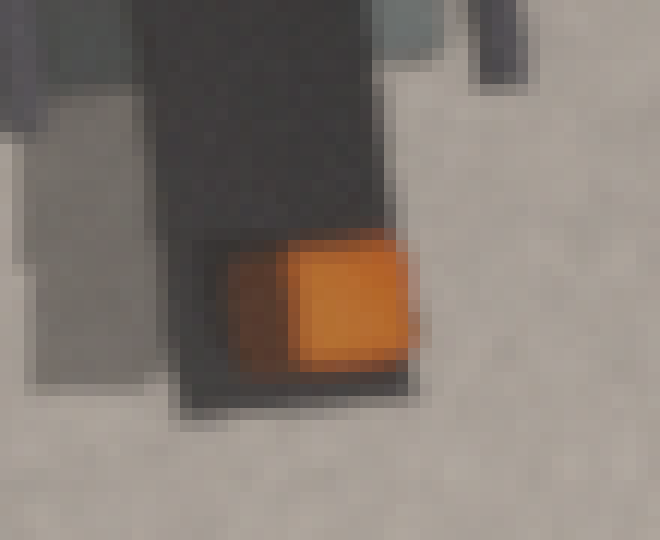

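View pics/sc.png

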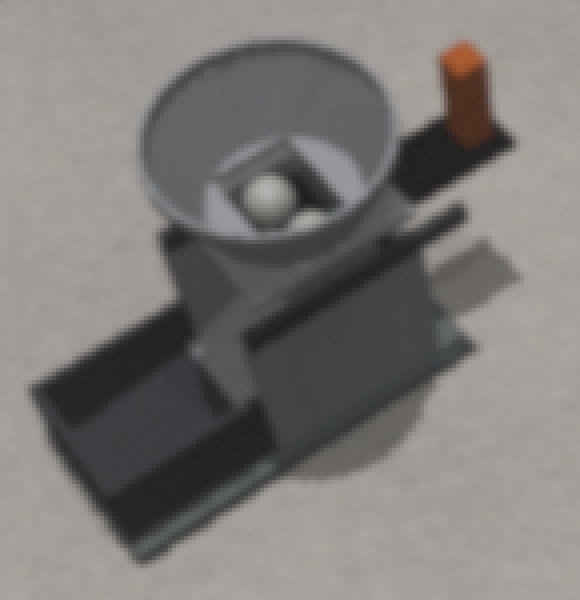

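View pics/wrist0.png

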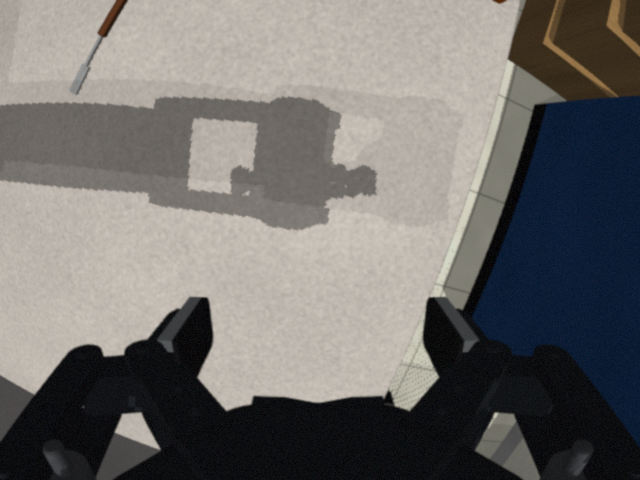

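White grip is at about (0.559, -0.202). The funnel axis is 99 mm away from it (100 expected), and the yaw is about 5°, from both the axis direction and the gate edges. I'll turn the tool so its x lies along the gate and the jaws close sideways, then approach at the current height.

Request:
move_arm([
  {"az": 5.6},
  {"az": 5.6},
  {"tx": 0.034,"ty": -0.03},
  {"tx": 0.034,"ty": -0.03},
  {"tx": 0.034,"ty": -0.03},
  {"tx": 0.034,"ty": -0.03},
  {"tx": 0.034,"ty": -0.03},
  {"tx": 0.034,"ty": -0.03},
  {"tx": 0.034,"ty": -0.03},
  {"tx": 0.034,"ty": -0.03},
  {"tx": 0.034,"ty": -0.03},
  {"tx": 0,"ty": 0},
])

```text
schema error: expected keys tx, ty, tz, ax, ay, az, jaw
```

Request:
move_arm([
  {"tx": 0,"ty": 0,"tz": 0,"ax": 0,"ay": 0,"az": 5.6,"jaw": 0},
  {"tx": 0,"ty": 0,"tz": 0,"ax": 0,"ay": 0,"az": 5.6,"jaw": 0},
  {"tx": 0.034,"ty": -0.03,"tz": 0,"ax": 0,"ay": 0,"az": 0,"jaw": 0},
  {"tx": 0.034,"ty": -0.03,"tz": 0,"ax": 0,"ay": 0,"az": 0,"jaw": 0},
  {"tx": 0.034,"ty": -0.03,"tz": 0,"ax": 0,"ay": 0,"az": 0,"jaw": 0},
  {"tx": 0.034,"ty": -0.03,"tz": 0,"ax": 0,"ay": 0,"az": 0,"jaw": 0},
  {"tx": 0.034,"ty": -0.03,"tz": 0,"ax": 0,"ay": 0,"az": 0,"jaw": 0},
  {"tx": 0.034,"ty": -0.03,"tz": 0,"ax": 0,"ay": 0,"az": 0,"jaw": 0},
  {"tx": 0.034,"ty": -0.03,"tz": 0,"ax": 0,"ay": 0,"az": 0,"jaw": 0},
  {"tx": 0.034,"ty": -0.03,"tz": 0,"ax": 0,"ay": 0,"az": 0,"jaw": 0},
  {"tx": 0.034,"ty": -0.03,"tz": 0,"ax": 0,"ay": 0,"az": 0,"jaw": 0},
  {"tx": 0,"ty": 0,"tz": 0,"ax": 0,"ay": 0,"az": 0,"jaw": 0},
])

```text
time: 1.35
tool_pos: [0.4666, -0.2941, 0.226]
tool_rot: [-0.004, 0.999, 0.037, -0.001]
contact_force: [-0.0, 0.1, 0.7]
gripper_width: 0.993
```

```bash
cat >> h.py <<'E'
from scipy.spatial.transform import Rotation as Ro
def rep(target=(0.559,-0.202,0.118),yaw=5.1):
    from plant import manip
    s=manip.state();q=np.array(s["tool_rot"]);M=Ro.from_quat(q[[1,2,3,0]]).as_matrix()
    print("t",s["time"],"p",np.round(s["tool_pos"],4),"F",np.round(s["contact_force"],1),"w",round(float(s["gripper_width"]),3))
    a=np.radians(yaw);W=np.array([[np.cos(a),np.sin(a),0],[np.sin(a),-np.cos(a),0],[0,0,-1]]).T
    print("shift tool",(M.T@(np.array(target)-s["tool_pos"])).round(4),"turn deg",np.degrees(Ro.from_matrix(M.T@W).as_rotvec()).round(2))
    return M
E
python3 - <<'E'
from h import *
rep()
E
```

```text
t 1.35 p [ 0.4666 -0.2941  0.226 ] F [-0.   0.1  0.7] w 0.993
shift tool [ 0.0991 -0.0841  0.1086] turn deg [-0.46  0.07 -0.83]
```

Request:
move_arm([
  {"tx": 0.033,"ty": -0.028,"tz": 0,"ax": -0.4,"ay": 0,"az": -0.8,"jaw": 0},
  {"tx": 0.033,"ty": -0.028,"tz": 0,"ax": 0,"ay": 0,"az": 0,"jaw": 0},
  {"tx": 0.033,"ty": -0.028,"tz": 0,"ax": 0,"ay": 0,"az": 0,"jaw": 0},
  {"tx": 0,"ty": 0,"tz": 0,"ax": 0,"ay": 0,"az": 0,"jaw": 0},
])

```text
time: 1.75
tool_pos: [0.56, -0.1999, 0.2247]
tool_rot: [-0.0, 0.999, 0.044, -0.002]
contact_force: [0.1, 0.0, 0.5]
gripper_width: 1.002
```

```bash
python3 - <<'E'
from h import *
from plant import manip
rep()
f=manip.grab_frame("wrist");cv2.imwrite("pics/w1.png",f["color"][:,:,::-1]);np.savez("w1.npz",**f)
print("cam",-f["R"].T@f["t"])
f=manip.grab_frame("scene");cv2.imwrite("pics/s1.png",f["color"][:,:,::-1])
E
```

```text
t 1.75 p [ 0.56   -0.1999  0.2247] F [0.1 0.  0.5] w 1.002
shift tool [-0.0009  0.002   0.1067] turn deg [-0.01  0.19 -0.09]
cam [ 0.6272752  -0.19374673  0.36715569]
```

View pics/w1.png

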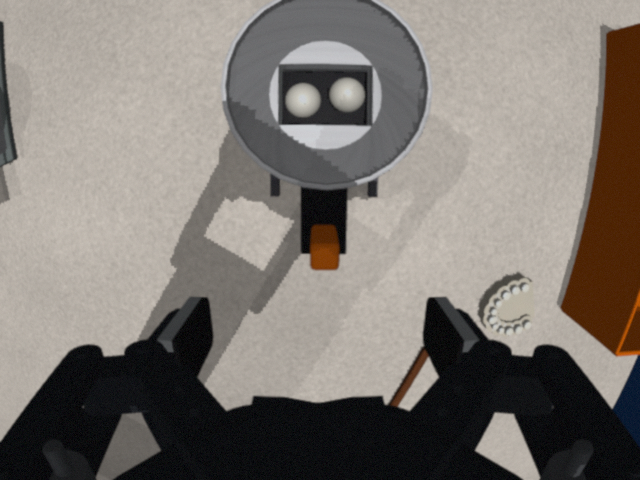

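View pics/s1.png

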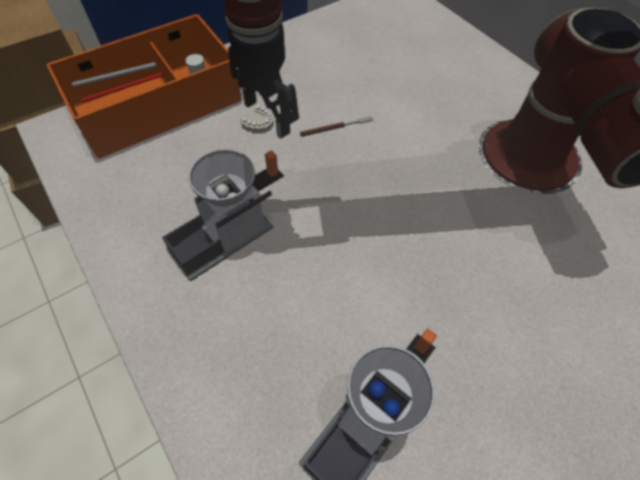

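The wrist view shows the gate straight along the image column, with the grip at (324,248) roughly midway between the fingers. The two white balls sit at (303,99) and (347,94). I'll check the grip position from this view too.

```bash
python3 - <<'E'
from h import *
f=dict(np.load("w1.npz"));m=orange(f,(300,215,350,280));hsv=cv2.cvtColor(f["color"],cv2.COLOR_RGB2HSV)
ys,xs=np.nonzero(m);print(xs.min(),xs.max(),ys.min(),ys.max())
def wz(u,v,z):
    K=f["intrinsics"];a=np.array([u-K[0,2],v-K[1,2]]);r=np.hypot(*a);th=r/K[0,0]
    d=f["R"].T@np.array([*(a/r*np.sin(th)),np.cos(th)]);c=-f["R"].T@f["t"];return (c+d*(z-c[2])/d[2]).round(4)
for y in range(ys.min(),ys.max()+1,3): 
    r=xs[ys==y]; print(y,r.min(),r.max(),f["color"][y,324],wz((r.min()+r.max())/2,y,.153))
E
```

```text
310 338 226 269
226 315 324 [81 41 15] [ 0.5769 -0.1992  0.153 ]
229 314 333 [83 42  7] [ 0.5753 -0.2018  0.153 ]
232 313 333 [80 34  0] [ 0.5734 -0.2016  0.153 ]
235 314 333 [84 40  7] [ 0.5716 -0.2021  0.153 ]
238 312 335 [80 36  0] [ 0.5698 -0.2023  0.153 ]
241 312 335 [80 37  2] [ 0.5679 -0.2024  0.153 ]
244 311 337 [103  49   7] [ 0.5661 -0.2029  0.153 ]
247 311 338 [114  54   7] [ 0.5642 -0.2034  0.153 ]
250 311 338 [129  63   7] [ 0.5624 -0.2036  0.153 ]
253 310 338 [127  61   3] [ 0.5605 -0.2034  0.153 ]
256 311 338 [128  61   5] [ 0.5586 -0.2039  0.153 ]
259 311 338 [129  65  11] [ 0.5567 -0.2041  0.153 ]
262 311 337 [128  61  10] [ 0.5547 -0.204   0.153 ]
265 311 337 [128  59  10] [ 0.5528 -0.2042  0.153 ]
268 313 336 [120  60  15] [ 0.5509 -0.2046  0.153 ]
```

The wrist ray gives (0.558, -0.204), which agrees with the first fix to 2 mm. I'll descend.

Request:
move_arm([
  {"tx": -0.001,"ty": 0.003,"tz": 0.03,"ax": 0,"ay": 0.2,"az": 0,"jaw": 0},
  {"tx": 0,"ty": 0,"tz": 0.03,"ax": 0,"ay": 0,"az": 0,"jaw": 0},
  {"tx": 0,"ty": 0,"tz": 0.03,"ax": 0,"ay": 0,"az": 0,"jaw": 0},
  {"tx": 0,"ty": 0,"tz": 0.01,"ax": 0,"ay": 0,"az": 0,"jaw": 0},
  {"tx": 0,"ty": 0,"tz": 0,"ax": 0,"ay": 0,"az": 0,"jaw": 0},
])

```text
time: 2.35
tool_pos: [0.5536, -0.2134, 0.1237]
tool_rot: [0.003, 0.999, 0.038, 0.0]
contact_force: [-0.2, -0.1, 0.3]
gripper_width: 1.0
```

```bash
python3 - <<'E'
from h import *
from plant import manip
rep((.5585,-.203,.115))
f=manip.grab_frame("wrist");cv2.imwrite("pics/w2.png",f["color"][:,:,::-1])
E
```

```text
t 2.35 p [ 0.5536 -0.2134  0.1237] F [-0.2 -0.1  0.3] w 1.0
shift tool [ 0.0057 -0.01    0.0086] turn deg [ 0.3   0.   -0.74]
```

View pics/w2.png

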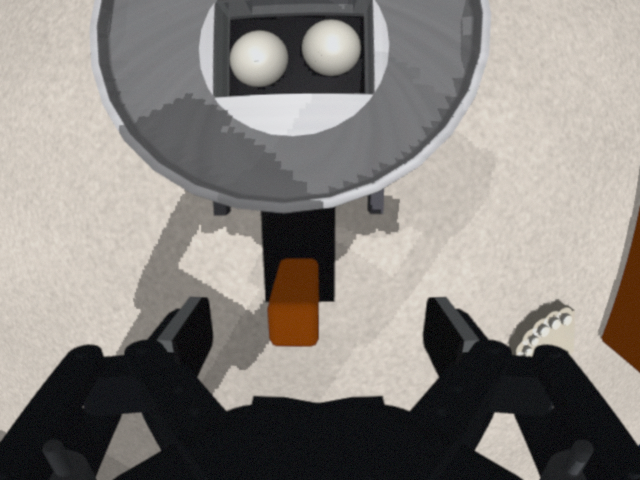

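The tool drifted about 10 mm sideways on the way down: the wrist view has the grip at (294,305), left of centre. I'll correct that in short rows.

Request:
move_arm([
  {"tx": 0.006,"ty": -0.01,"tz": 0,"ax": 0.3,"ay": 0,"az": -0.7,"jaw": 0},
  {"tx": 0,"ty": 0,"tz": 0,"ax": 0,"ay": 0,"az": 0,"jaw": 0},
])

```text
time: 2.6
tool_pos: [0.5605, -0.204, 0.1275]
tool_rot: [0.001, 0.999, 0.044, 0.002]
contact_force: [0.7, 0.7, -0.5]
gripper_width: 1.002
```

```bash
python3 - <<'E'
from h import *
rep((.5585,-.203,.115))
E
```

```text
t 2.6 p [ 0.5605 -0.204   0.1275] F [ 0.7  0.7 -0.5] w 1.002
shift tool [-0.002  -0.0012  0.0125] turn deg [ 0.14 -0.25 -0.09]
```

Request:
move_arm([
  {"tx": -0.002,"ty": -0.001,"tz": 0.012,"ax": 0,"ay": 0,"az": 0,"jaw": 0},
  {"tx": 0,"ty": 0,"tz": 0,"ax": 0,"ay": 0,"az": 0,"jaw": 0},
  {"tx": 0,"ty": 0,"tz": 0,"ax": 0,"ay": 0,"az": 0,"jaw": 0},
])

```text
time: 2.9
tool_pos: [0.5604, -0.2034, 0.1179]
tool_rot: [0.003, 0.999, 0.044, 0.005]
contact_force: [-0.0, -0.2, 0.1]
gripper_width: 1.001
```

```bash
python3 - <<'E'
from h import *
from plant import manip
rep((.5585,-.203,.115))
f=manip.grab_frame("wrist");cv2.imwrite("pics/w3.png",f["color"][:,:,::-1])
f=manip.grab_frame("scene");cv2.imwrite("pics/s3.png",cv2.resize(f["color"][80:300,140:340,::-1],None,fx=2.7,fy=2.7))
E
```

```text
t 2.9 p [ 0.5604 -0.2034  0.1179] F [-0.  -0.2  0.1] w 1.001
shift tool [-0.0019 -0.0006  0.0029] turn deg [ 0.32 -0.53 -0.  ]
```

View pics/w3.png

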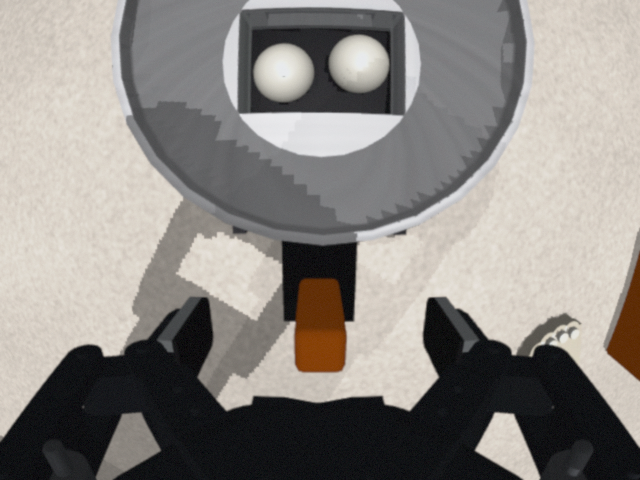

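View pics/s3.png

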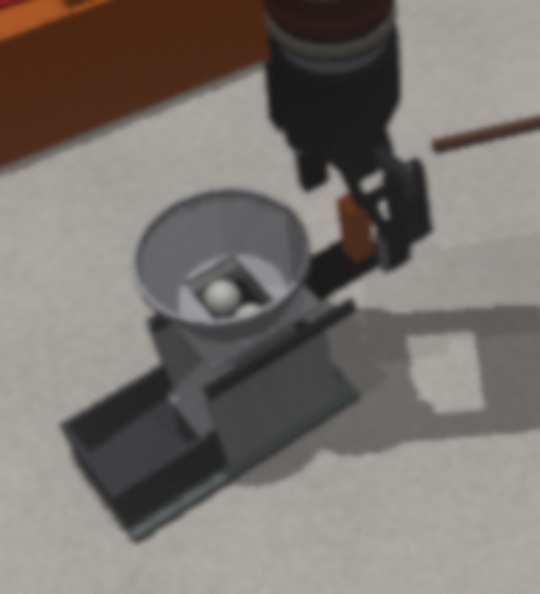

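The grip at (320,325) is centred between the pads in the wrist view, and the scene view confirms it stands between the fingers. I'll close now.

Request:
move_arm([
  {"tx": -0.002,"ty": 0,"tz": 0.003,"ax": 0,"ay": -0.5,"az": 0,"jaw": 120},
  {"tx": 0,"ty": 0,"tz": 0,"ax": 0,"ay": 0,"az": 0,"jaw": 255},
  {"tx": 0,"ty": 0,"tz": 0,"ax": 0,"ay": 0,"az": 0,"jaw": 255},
  {"tx": 0,"ty": 0,"tz": 0,"ax": 0,"ay": 0,"az": 0,"jaw": 255},
  {"tx": 0,"ty": 0,"tz": 0,"ax": 0,"ay": 0,"az": 0,"jaw": 255},
  {"tx": 0,"ty": 0,"tz": 0,"ax": 0,"ay": 0,"az": 0,"jaw": 255},
  {"tx": 0,"ty": 0,"tz": 0,"ax": 0,"ay": 0,"az": 0,"jaw": 255},
  {"tx": 0,"ty": 0,"tz": 0,"ax": 0,"ay": 0,"az": 0,"jaw": 255},
])

```text
time: 3.8
tool_pos: [0.558, -0.2043, 0.1145]
tool_rot: [0.003, 0.999, 0.043, -0.0]
contact_force: [0.2, -2.3, -1.1]
gripper_width: 0.202
```

```bash
python3 - <<'E'
from h import *
from plant import manip
rep((.5585,-.203,.115))
f=manip.grab_frame("wrist");cv2.imwrite("pics/w4.png",f["color"][:,:,::-1])
E
```

```text
t 3.8 p [ 0.558  -0.2043  0.1145] F [ 0.2 -2.3 -1.1] w 0.202
shift tool [ 0.0006 -0.0013 -0.0005] turn deg [ 0.3   0.04 -0.12]
```

View pics/w4.png

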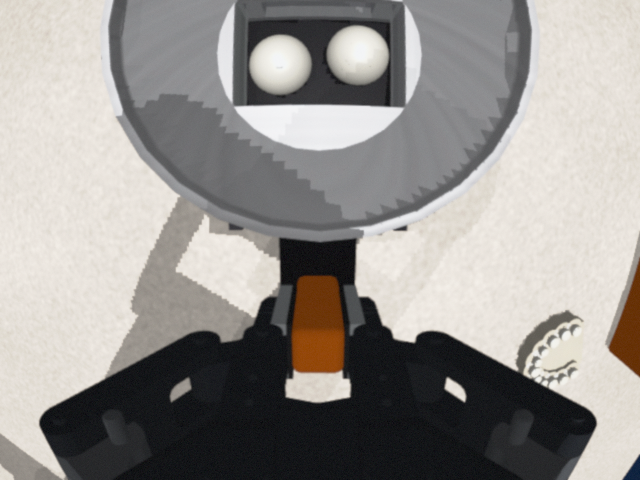

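Gripped: opening 0.202 × 85 ≈ 17 mm, and both pads are on the grip in the wrist view. Now I'll pull in 8 mm rows.

Request:
move_arm([
  {"tx": -0.008,"ty": 0,"tz": 0,"ax": 0,"ay": 0,"az": 0,"jaw": 255},
  {"tx": -0.008,"ty": 0,"tz": 0,"ax": 0,"ay": 0,"az": 0,"jaw": 255},
  {"tx": -0.008,"ty": 0,"tz": 0,"ax": 0,"ay": 0,"az": 0,"jaw": 255},
])

```text
time: 4.15
tool_pos: [0.534, -0.2063, 0.1145]
tool_rot: [0.003, 0.999, 0.044, 0.001]
contact_force: [3.4, -1.6, -0.9]
gripper_width: 0.203
```

```bash
python3 - <<'E'
from h import *
rep((.5052,-.2095,.1145))
E
```

```text
t 4.15 p [ 0.534  -0.2063  0.1145] F [ 3.4 -1.6 -0.9] w 0.203
shift tool [-0.0289  0.0007 -0.0001] turn deg [ 0.31 -0.1  -0.08]
```

Request:
move_arm([
  {"tx": -0.008,"ty": 0,"tz": 0,"ax": 0,"ay": 0,"az": 0,"jaw": 255},
  {"tx": -0.008,"ty": 0,"tz": 0,"ax": 0,"ay": 0,"az": 0,"jaw": 255},
  {"tx": -0.008,"ty": 0,"tz": 0,"ax": 0,"ay": 0,"az": 0,"jaw": 255},
  {"tx": -0.008,"ty": 0,"tz": 0,"ax": 0,"ay": 0,"az": 0,"jaw": 255},
  {"tx": 0,"ty": 0,"tz": 0,"ax": 0,"ay": 0,"az": 0,"jaw": 255},
  {"tx": 0,"ty": 0,"tz": 0,"ax": 0,"ay": 0,"az": 0,"jaw": 255},
  {"tx": 0,"ty": 0,"tz": 0,"ax": 0,"ay": 0,"az": 0,"jaw": 255},
  {"tx": 0,"ty": 0,"tz": 0,"ax": 0,"ay": 0,"az": 0,"jaw": 255},
])

```text
time: 4.95
tool_pos: [0.4984, -0.2092, 0.1145]
tool_rot: [0.003, 0.999, 0.043, 0.004]
contact_force: [5.0, -2.3, -2.7]
gripper_width: 0.2
```

```bash
python3 - <<'E'
from h import *
from plant import manip
rep((.558,-.2043,.1145))
f=manip.grab_frame("wrist");a=f["color"][:,:,::-1]
g=manip.grab_frame("scene");b=cv2.resize(g["color"][80:300,140:340,::-1],(436,480))
cv2.imwrite("pics/m5.png",cv2.resize(np.hstack([a,b]),None,fx=.74,fy=.74))
E
```

```text
t 4.95 p [ 0.4984 -0.2092  0.1145] F [ 5.  -2.3 -2.7] w 0.2
shift tool [0.0598 0.0003 0.0004] turn deg [ 0.35 -0.44 -0.13]
```

View pics/m5.png

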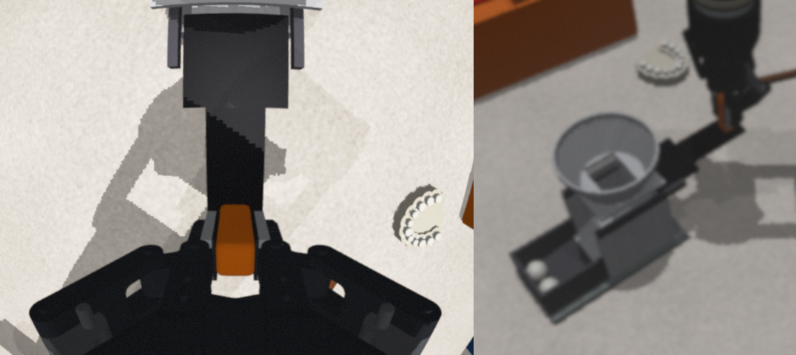

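The gate is out 60 mm and both balls lie in the tray (right half of the picture, at (537,269) and (549,284)). I'll hold briefly, then push back.

Request:
move_arm([
  {"tx": 0,"ty": 0,"tz": 0,"ax": 0,"ay": 0,"az": 0,"jaw": 255},
  {"tx": 0,"ty": 0,"tz": 0,"ax": 0,"ay": 0,"az": 0,"jaw": 255},
  {"tx": 0,"ty": 0,"tz": 0,"ax": 0,"ay": 0,"az": 0,"jaw": 255},
  {"tx": 0.008,"ty": 0,"tz": 0,"ax": 0,"ay": 0,"az": 0,"jaw": 255},
  {"tx": 0.008,"ty": 0,"tz": 0,"ax": 0,"ay": 0,"az": 0,"jaw": 255},
  {"tx": 0.008,"ty": 0,"tz": 0,"ax": 0,"ay": 0,"az": 0,"jaw": 255},
  {"tx": 0.008,"ty": 0,"tz": 0,"ax": 0,"ay": 0,"az": 0,"jaw": 255},
  {"tx": 0.008,"ty": 0,"tz": 0,"ax": 0,"ay": 0,"az": 0,"jaw": 255},
  {"tx": 0.008,"ty": 0,"tz": 0,"ax": 0,"ay": 0,"az": 0,"jaw": 255},
  {"tx": 0,"ty": 0,"tz": 0,"ax": 0,"ay": 0,"az": 0,"jaw": 255},
])

```text
time: 6.05
tool_pos: [0.5474, -0.2052, 0.1145]
tool_rot: [0.003, 0.999, 0.043, 0.002]
contact_force: [-1.0, -2.0, 0.7]
gripper_width: 0.203
```

```bash
python3 - <<'E'
from h import *
rep((.558,-.2043,.1145))
E
```

```text
t 6.05 p [ 0.5474 -0.2052  0.1145] F [-1.  -2.   0.7] w 0.203
shift tool [0.0106 0.     0.    ] turn deg [ 0.33 -0.18 -0.14]
```

Request:
move_arm([
  {"tx": 0.006,"ty": 0,"tz": 0,"ax": 0,"ay": 0,"az": 0,"jaw": 255},
  {"tx": 0.004,"ty": 0,"tz": 0,"ax": 0,"ay": 0,"az": 0,"jaw": 255},
  {"tx": 0.002,"ty": 0,"tz": 0,"ax": 0,"ay": 0,"az": 0,"jaw": 255},
  {"tx": 0,"ty": 0,"tz": 0,"ax": 0,"ay": 0,"az": 0,"jaw": 255},
])

```text
time: 6.45
tool_pos: [0.558, -0.2044, 0.1145]
tool_rot: [0.003, 0.999, 0.043, -0.002]
contact_force: [0.0, -0.8, 0.5]
gripper_width: 0.203
```

```bash
python3 - <<'E'
from h import *
rep((.558,-.2043,.1145))
E
```

```text
t 6.45 p [ 0.558  -0.2044  0.1145] F [ 0.  -0.8  0.5] w 0.203
shift tool [-0.     -0.0001 -0.    ] turn deg [ 0.3   0.25 -0.15]
```

Back at the shut pose exactly. Now open, then retreat straight up.

Request:
move_arm([
  {"tx": 0,"ty": 0,"tz": 0,"ax": 0,"ay": 0,"az": 0,"jaw": 0},
  {"tx": 0,"ty": 0,"tz": 0,"ax": 0,"ay": 0,"az": 0,"jaw": 0},
  {"tx": 0,"ty": 0,"tz": 0,"ax": 0,"ay": 0,"az": 0,"jaw": 0},
  {"tx": 0,"ty": 0,"tz": 0,"ax": 0,"ay": 0,"az": 0,"jaw": 0},
  {"tx": 0,"ty": 0,"tz": 0,"ax": 0,"ay": 0,"az": 0,"jaw": 0},
  {"tx": 0,"ty": 0,"tz": 0,"ax": 0,"ay": 0,"az": 0,"jaw": 0},
])

```text
time: 7.05
tool_pos: [0.5599, -0.2035, 0.1146]
tool_rot: [0.003, 0.999, 0.044, 0.0]
contact_force: [0.4, -0.1, -0.7]
gripper_width: 1.002
```

```bash
python3 - <<'E'
from h import *
rep((.558,-.2043,.1145))
E
```

```text
t 7.05 p [ 0.5599 -0.2035  0.1146] F [ 0.4 -0.1 -0.7] w 1.002
shift tool [-0.002   0.0007  0.0001] turn deg [ 0.33 -0.01 -0.05]
```

Request:
move_arm([
  {"tx": 0,"ty": 0,"tz": -0.02,"ax": 0,"ay": 0,"az": 0,"jaw": 0},
  {"tx": 0,"ty": 0,"tz": -0.02,"ax": 0,"ay": 0,"az": 0,"jaw": 0},
  {"tx": 0,"ty": 0,"tz": -0.02,"ax": 0,"ay": 0,"az": 0,"jaw": 0},
  {"tx": 0,"ty": 0,"tz": -0.03,"ax": 0,"ay": 0,"az": 0,"jaw": 0},
  {"tx": 0,"ty": 0,"tz": -0.03,"ax": 0,"ay": 0,"az": 0,"jaw": 0},
  {"tx": -0.04,"ty": 0,"tz": 0,"ax": 0,"ay": 0,"az": 0,"jaw": 0},
  {"tx": -0.04,"ty": 0,"tz": 0,"ax": 0,"ay": 0,"az": 0,"jaw": 0},
  {"tx": -0.04,"ty": 0,"tz": 0,"ax": 0,"ay": 0,"az": 0,"jaw": 0},
  {"tx": -0.04,"ty": 0,"tz": 0,"ax": 0,"ay": 0,"az": 0,"jaw": 0},
  {"tx": 0,"ty": 0,"tz": 0,"ax": 0,"ay": 0,"az": 0,"jaw": 0},
  {"tx": 0,"ty": 0,"tz": 0,"ax": 0,"ay": 0,"az": 0,"jaw": 0},
])

```text
time: 8.15
tool_pos: [0.3958, -0.2171, 0.2396]
tool_rot: [0.004, 0.999, 0.045, 0.001]
contact_force: [0.4, -0.5, 0.6]
gripper_width: 1.002
```

```bash
python3 - <<'E'
from h import *
from plant import manip
rep()
T=manip.grab_frame("top");S=manip.grab_frame("scene")
cv2.imwrite("pics/t9.png",T["color"][:,:,::-1]);cv2.imwrite("pics/s9.png",S["color"][:,:,::-1])
for nm,f,b in [("topW",T,(395,260,440,300)),("topB",T,(150,270,190,310)),("scW",S,(255,140,290,185))]:
    m=orange(f,b);ys,xs=np.nonzero(m);print(nm,len(xs),xs.mean().round(1),ys.mean().round(1),onz(f,xs.mean(),ys.mean(),.153).round(4) if len(xs) else "")
hsv=cv2.cvtColor(S["color"],cv2.COLOR_RGB2HSV);m=cv2.inRange(hsv,(0,0,140),(180,60,255))
k=np.zeros_like(m);k[215:280,165:240]=m[215:280,165:240]
n,l,st,c=cv2.connectedComponentsWithStats(k)
g=np.array([.5585,-.203]);a=np.radians(5.1);ex=np.array([np.cos(a),np.sin(a)]);ey=np.array([-ex[1],ex[0]])
for i in range(1,n):
    if st[i,4]>15: p=onz(S,*c[i],.028);print("ball?",c[i].round(1),st[i,4],p.round(3),(p[:2]-g)@ex,(p[:2]-g)@ey)
E
```

```text
t 8.15 p [ 0.3958 -0.2171  0.2396] F [ 0.4 -0.5  0.6] w 1.002
shift tool [ 0.1637 -0.0013  0.1218] turn deg [ 0.47 -0.09  0.05]
topW 116 418.0 279.9 [ 0.5589 -0.202   0.153 ]
topB 117 167.8 289.8 [0.5504 0.2145 0.153 ]
scW 67 270.2 155.5 [ 0.5597 -0.2     0.153 ]
ball? [175.2 220.9] 308 [ 0.754 -0.261  0.028] 0.18983330461655024 -0.07496971853569036
ball? [178.  245.5] 50 [ 0.774 -0.206  0.028] 0.2144602707717001 -0.02184902962578213
ball? [171.8 269.4] 328 [ 0.806 -0.165  0.028] 0.24964753890525565 0.015986024656671743
ball? [185.4 255.5] 38 [ 0.772 -0.178  0.028] 0.21486023231017878 0.006130546930738691
ball? [223.3 271.3] 587 [ 0.729 -0.108  0.028] 0.17814273628715388 0.07966028505038678
```

View pics/t9.png

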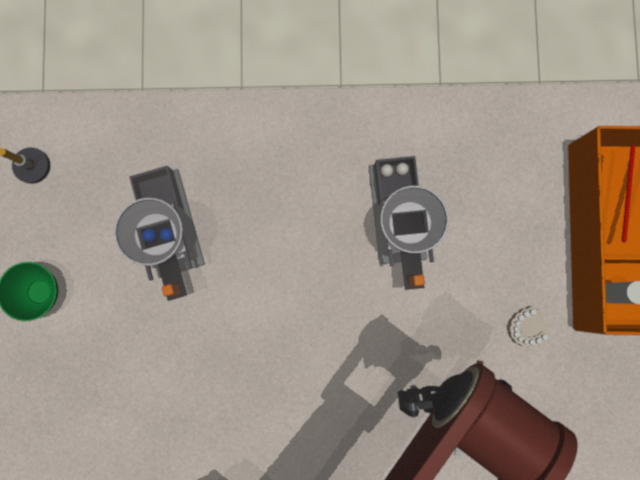

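View pics/s9.png

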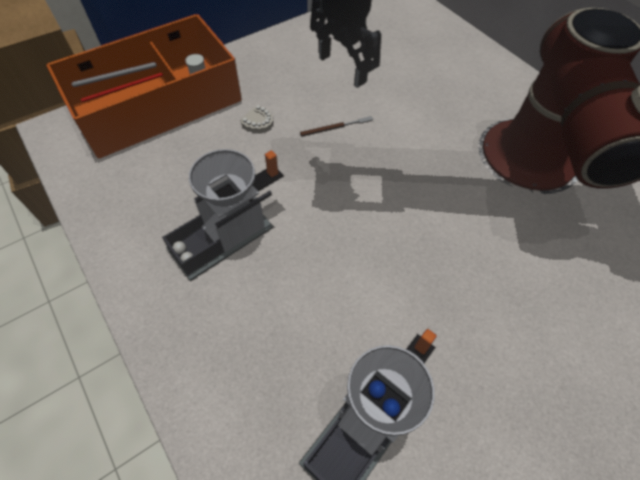

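The top view shows both white balls in the tray at (387,170) and (403,169), an empty throat, both grips at their starting pixels, and the arm clear. Handing in.

```bash
python3 -c "
from plant import manip
print(manip.job_done())"
```

```text
the job is handed in; nothing more can be done
None
```

I pulled the white dispenser's gate out 60 mm, and both white balls ran down into its catch tray. I then pushed the gate shut, let go, moved the arm clear and handed the job in at about 8.3 s.

**Last checks:**
- **White gate:** the tool came back to its shut-gate position to within 0.1 mm before I let go. In the final top view the white grip is within 0.1 pixel of where it started.
- **Blue gate:** its grip is also at its starting pixel in the top view, so that gate stayed shut.
- **White balls:** both are in the tray, about 0.215 m along the gate axis from the shut grip and 6 mm and 22 mm off to the sides. The limits are 0.14–0.235 m and ±40 mm. The throat is empty.
- **Arm:** the gripper is open and clear. The contact force reads about 0.5 N, the same as when the arm moved freely.

**Disagreements:**
- The grip position differed by about 2 mm across the top, scene and wrist views, which is within the calibration.
- The tool drifted about 10 mm sideways on the way down; I corrected this before closing on the grip.
- The ball search also picked up three bright patches outside the tray area. I took these as bench surface, because the pictures show only the two balls.

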